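# Lay a breakfast place

### The job

Lay the breakfast place on the mat, seen from the robot's side: stand the jam jar in the middle of the coaster, and lay the spoon midway in the gap between plate and coaster, pointing straight away from you with its bowl at the far end. Stand the pepper mill straight behind the plate, about 3 cm clear of its rim, and the spice jar beside the mill on the coaster's side, level with it and again with a gap of about 3 cm. Leave the flat tin and the tape roll where they are.

Things in the scene. Friction and masses are not known exactly. Their poses are not given: they have to be found in the camera images.
- place_mat: grey woven place mat with a pale hem line, 280 (x) by 420 (y) mm and 3 mm thick, fixed to the worktop; origin at the centre of its underside; +x points away from the robot's side (behind), +y to the left. Left, right, behind and straight are meant along its edges. Round about: a dish rack whose black upright stands about 0.17 m behind and 0.28 m left of the mat centre, a wall shelf 0.6 m above the rear of the worktop, and low clutter behind the mat.
- plate: white round plate, rim diameter 150 mm, 16 mm high, fixed on the mat; origin at the centre of its underside; axes parallel to the mat's; it stays empty. It may be on the left or the right half of the mat, in the row 40 mm nearer the robot than the mat's centre.
- coaster: round cork coaster, diameter 90 mm, 8 mm thick, flat top, fixed on the mat on the other side from the plate in the same row, their centres about 255 mm apart; origin at the centre of its underside; axes parallel to the mat's.
- spoon_center (a point): middle of a plain steel spoon, 199 mm long, 40 mm wide at the bowl, 18 mm high, lying flat on the worktop left of the mat, its bowl pointing roughly away from the robot; the point is half-way along it and 9 mm above the surface it lies on. +x points to the bowl end, z up. For gripping it counts as filled out between handle and bowl: at this point it is 32 mm wide (across y) and 17 mm high.
- pepper_mill_center (a point): turned dark-wood pepper mill, 58 mm diameter at its foot, 50 mm at two thirds of its height, 170 mm tall, standing to the right of the mat; the point is on its axis, 85 mm above its foot; z up
- jam_jar_center (a point): jar with a red lid, 59 mm diameter, 86 mm tall, standing to the right of the mat; the point is on its axis, 43 mm above its foot; z up
- spice_jar_center (a point): slim round spice jar with a dark cap, 41 mm diameter, 105 mm tall, standing to the right of the mat; the point is on its axis, 52 mm above its foot; z up
- flat_tin: bystander: loose flat round tin, 86 mm diameter, 40 mm high, behind the mat on the left; origin at the centre of its underside; to be left alone
- tape_roll: bystander: loose roll of tape lying flat, 104 mm diameter, 25 mm high, behind the mat on the right; origin at the centre of its underside; to be left alone
There are look-alikes about, which are no part of the job. What is shaped like the part that bears spice_jar_center but blue or orange is not meant.

How it is judged (in metres and radians):
At the end, for the whole second after the job is handed in: Jar stands within 15 mm of coaster centre; spoon flat within 15 mm of mid-gap, 30 mm lengthways, 0.2 rad, bowl far; mill 116-152 mm behind plate centre, 18 mm sideways; spice jar on its coaster side, 63-97 mm off, level to 20 mm; all released, upright, at rest (horizontal distance between jam_jar_center and coaster below 0.015 m and height (world z) of jam_jar_center between 0.048 and 0.062 m and horizontal distance between spoon_center and plate between 0.118 and 0.168 m and horizontal distance between spoon_center and coaster between 0.09 and 0.14 m and x of spoon_center in the frame of place_mat between -0.07 and -0.01 m and angle between the x axis of spoon_center and the x axis of place_mat, either way round below 0.2 rad and x of place_mat in the frame of spoon_center above 0 m and angle between spoon_center's own z axis and vertical below 0.15 rad and height (world z) of spoon_center below 0.02 m and x of pepper_mill_center in the frame of plate between 0.116 and 0.152 m and y of pepper_mill_center in the frame of plate between -0.018 and 0.018 m and x of spice_jar_center in the frame of plate between 0.112 and 0.156 m and horizontal distance between spice_jar_center and pepper_mill_center between 0.063 and 0.097 m and horizontal distance between spice_jar_center and coaster below 0.27 m and height (world z) of pepper_mill_center below 0.1 m and height (world z) of spice_jar_center below 0.065 m and angle between each of pepper_mill_center, jam_jar_center, spice_jar_center's own z axis and vertical below 0.1 rad and linear speed of each of pepper_mill, jam_jar, spice_jar, spoon below 0.02 m/s and angular speed of each of pepper_mill, jam_jar, spice_jar, spoon below 0.2 rad/s); the robot touches nothing.
It fails at once if the flat tin is shoved by more than 3 cm (distance of flat_tin from where it was at the start of the episode above 0.03 m).
It fails at once if the tape roll is shoved by more than 3 cm (distance of tape_roll from where it was at the start of the episode above 0.03 m).
It also fails if it takes over 112 s, if anything falls off the work surface, if the arm or the gripper's body presses on something with over 40 N, if the wrist force passes 120 N, or if a joint passes its speed limit or range.

### The arm

A 6-joint arm with a two-finger parallel gripper is mounted at the origin on a cart in front of the work surface, level with it; the furniture and walls round the work are solid. World frame = base frame: x ahead of the robot, y to its left, z up, the work surface at z = 0. Lengths are in m, angles in degrees, forces in N, time in s.
With the tool pointing down it reaches from about 0.4 to 0.825 m from the base axis. Payload 7 kg.
Tool frame: the origin (TCP) lies between the finger pads; the fingertips stand 25 mm ahead of it and the grasp point (between the pads) lies 6 mm ahead of it; z points along the fingers, y is the line along which they close (so a half turn about z gives the same grasp; the last joint's range is limited). The gripper opens to 88 mm and grips with 3 to 60 N. Pads are 19 mm wide; open, the fingers measure 130 mm over their backs; the gripper's body (78 mm by 193 mm) begins 47 mm behind the grasp point.
Start: joints at [80.048, 20.546, 0.682, 0, -70.136, -16.507], TCP at [0.301, 0.604, 0.252] pointing down, gripper open.
Joint ranges: [-176.03, 176.03], [-82.01, 121.73], [-58.28, 71.71], [-173.87, 95.51], [-174.79, -0.11], [-173.66, 173.66]. Speed limits (degrees/s): [136.94, 136.94, 172.46, 180, 180, 180].

### API

Orientations are given as [roll, pitch, yaw] about the fixed x, y, z axes, in that order (R = Rz(yaw) Ry(pitch) Rx(roll)).
In Python, from plant import r gives the robot as it stands.
- The arm moves only by the shell command python3 -m crank 'ROWS' [FORCE]. ROWS is JSON, a list of rows, each a list of 3 entries, a list of its own where there are three numbers: the turn, a rotation vector about the tool's x, y, z in degrees, then the shift along the tool's x, y, z in cm, then the closure, from -1 (fully open) to 1 (shut). In form: [[[wx, wy, wz], [dx, dy, dz], fingers], ...]. A call has 1 to 8 rows; each row shifts and turns the commanded pose from where the row before left it, along the tool's axes as they then stand; what a row does not reach is not made up. A row lasts 1/10 s, in which the tool goes at most 50 mm and 8.59 degrees, less where a joint would pass 70% of its speed; a pose out of reach is approached as far as the arm can. A call with a gripper value outside its range is refused whole. The fingers move at their own pace and stop on an object; FORCE is the grip in N (left out, the last holds). Time passes only in rows, so rows that do not move let the fingers close. It gives the time, the measured TCP pose, the force, the opening and the grip force at its end, in the units of the state.
- r.get_state(): the state, without advancing time (a new reading comes with each control period).
- r.capture(name): name is "side" or "top"; returns a dict with "color" (400x640x3 uint8, red, green, blue), "range_z" (400x640 float32, m along the optical axis (not along the pixel's ray), 0 where there is no reading), "intrinsics" (3x3 intrinsics, pixels), "world_from_camera" (4x4, takes a point from camera to world coordinates). Camera axes: x right, y down, z forward; pixel columns grow to the right and rows downward; lengths in m; the calibration is good to about 2 mm. A picture is of the moment at which its call begins.
- r.close_job(): hands the job in; it is judged then, once.
The state is a dict: "time_s": time; "joints": joint angles; "qd": joint speeds; "joint_torque": joint torques, N m; "tcp_pos": TCP position; "eef_rot": TCP orientation; "contact_force": force on the tool from outside, world axes, zero at the start; "moment": the same for the moment, N m; "gripper_width": finger opening in m; "gripper_force": force on a finger pad.
Only numpy, scipy, OpenCV 4.12 (cv2) and the standard library are available. Lean on these libraries where they do the work, as an engineer would, in place of code of your own. Each camera call takes 0.05 s, during which the arm holds its last target. There are 200 camera calls.

## Working session

There is one attempt and no reset: what is moved stays moved. The work goes in short steps, Python scripts to look and compute and a shell command to move; the robot and the scene stay as the last step left them, time stands still between calls to the robot, and variables do not carry over. Pictures are saved under pics/ and viewed, at most 14 in all, crops included, and the job is handed in when it is done.

```bash
ls; mkdir -p pics; python3 - <<'E'
from plant import r
import cv2,numpy as np
s=r.get_state();print(s)
for n in("side","top"):
    c=r.capture(n);np.savez(f"{n}0.npz",**c);cv2.imwrite(f"pics/{n}0.png",c["color"][:,:,::-1]);print(n,c["intrinsics"],c["world_from_camera"].round(3), (c["range_z"]==0).mean())
E
```

```text
pics
{'time_s': 0.0, 'joints': array([ 8.00495557e+01,  2.05926860e+01,  6.33035620e-01, -2.13157240e-02,
       -7.01330028e+01, -1.65075599e+01]), 'qd': array([-1.87336913e-03,  4.60018401e-02,  1.52013815e-02, -6.73260997e-05,
       -4.83756226e-03, -8.65239733e-02]), 'joint_torque': array([ 4.02722644e-04, -5.82715666e+01,  2.93050128e+01,  6.99698657e+00,
        6.86248895e-03, -1.65653405e-04]), 'tcp_pos': array([0.30054988, 0.60390411, 0.25059914]), 'eef_rot': array([ 1.79905472e+02, -7.11744847e-03, -2.64652584e+01]), 'contact_force': array([ 0.63020777,  0.48780268, -0.80662698]), 'moment': array([ 0.01546318, -0.01823595,  0.01692406]), 'gripper_force': 0.0, 'gripper_width': 0.08803168666055908}
side [[512.81566598   0.         319.61446954]
 [  0.         512.81566598 195.78353935]
 [  0.           0.           1.        ]] [[ 0.337 -0.793  0.508 -0.332]
 [-0.941 -0.289  0.174 -0.31 ]
 [ 0.009 -0.537 -0.844  1.492]
 [ 0.     0.     0.     1.   ]] 0.004203125
top [[392.2460968    0.         320.60830493]
 [  0.         392.2460968  201.42595171]
 [  0.           0.           1.        ]] [[-0.019 -0.987  0.162  0.341]
 [-0.999  0.023  0.024 -0.02 ]
 [-0.027 -0.162 -0.986  1.155]
 [ 0.     0.     0.     1.   ]] 0.00403125
```

View pics/top0.png

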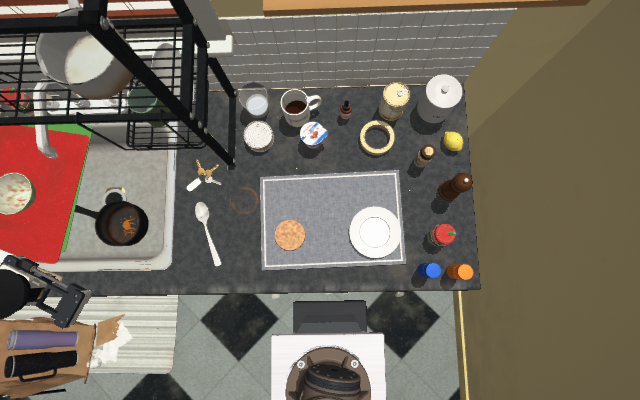

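View pics/side0.png

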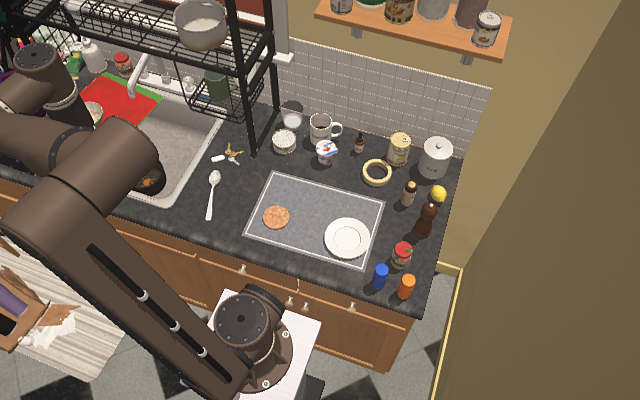

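The top view shows the mat at (262–404, 172–268), the plate at right (374,232), the coaster at left (290,235), and the spoon at (208,232) with its bowl at (202,210). On the right are the mill (456,187), the jam jar (444,235) and the tape roll (377,138); the tin is at (258,137). 

Spice jar candidates are the dark-capped jar (426,155), the blue one (430,271), the orange one (460,272) and the little brown bottle (346,110). By the description I choose the dark-capped jar at (426,155), and will check it in a crop.

```bash
cat > h.py <<'E'
import numpy as np,cv2
def cloud(c):
    K=c["intrinsics"];T=c["world_from_camera"];z=c["range_z"]
    v,u=np.mgrid[:400,:640]
    p=np.stack([(u-K[0,2])/K[0,0]*z,(v-K[1,2])/K[1,1]*z,z],-1)@T[:3,:3].T+T[:3,3]
    p[z==0]=np.nan
    return p
def ray(c,uv,h):
    K=c["intrinsics"];T=c["world_from_camera"];uv=np.atleast_2d(np.asarray(uv,float))
    d=np.c_[(uv-K[:2,2])/[K[0,0],K[1,1]],np.ones(len(uv))]@T[:3,:3].T
    o=T[:3,3];return o+d*((h-o[2])/d[:,2])[:,None]
def pix(c,p):
    K=c["intrinsics"];T=c["world_from_camera"];q=K@(T[:3,:3].T@(np.asarray(p,float)-T[:3,3]));return q[:2]/q[2]
def circ(p):
    A=np.c_[2*p,np.ones(len(p))];s=np.linalg.lstsq(A,(p**2).sum(1),rcond=None)[0]
    return s[0],s[1],np.sqrt(s[2]+s[0]**2+s[1]**2)
def big(m,n=1):
    k=sorted(cv2.findContours(m.astype(np.uint8),cv2.RETR_EXTERNAL,cv2.CHAIN_APPROX_NONE)[0],key=cv2.contourArea)[::-1];return [x[:,0] for x in k[:n]]
E
python3 - <<'E'
from h import *
t,s=[dict(np.load(n+"0.npz")) for n in("top","side")]
cv2.imwrite("pics/crop1.png",cv2.resize(np.hstack([t["color"][125:285,400:490,::-1],s["color"][170:330,360:460,::-1]]),None,fx=3.6,fy=3.6,interpolation=cv2.INTER_CUBIC))
P={n:cloud(c) for n,c in(("top",t),("side",s))}
wz=P["top"];m=(abs(wz[...,2])<.006);print("worktop z",[np.nanmedian(p[(abs(p[...,2])<.02)][:,2]) for p in P.values()])
# ponder tall things: connected comps in top of z-band at each top
for n,p in P.items():
    for nm,h,R in(("mill",.170,.5),("jam",.086,.5),("spice",.105,.5)):
        mk=(abs(p[...,2]-h)<.008)&(p[...,0]>.3)&(p[...,0]<.95)&(p[...,1]<0.1)&(p[...,1]>-.55)
        k,L,st,ce=cv2.connectedComponentsWithStats(mk.astype(np.uint8))
        for i in range(1,k):
            if st[i,4]>12:
                q=p[L==i];print(n,nm,ce[i].round(),st[i,4],np.median(q,0).round(3),np.ptp(q[:,:2],axis=0).round(3))
for n,c in(("top",t),("side",s)):
    hsv=cv2.cvtColor(c["color"],cv2.COLOR_RGB2HSV);p=P[n]
    def comp(m,seed):
        k,L=cv2.connectedComponents(m.astype(np.uint8));return L==L[seed[1],seed[0]]
    S=dict(top=((290,235),(374,212),(202,210)),side=((276,217),(348,250),(215,178)))[n]
    H,Sa,V=[hsv[...,i].astype(int) for i in range(3)]
    co=big(comp((Sa>70)&(H<25),S[0]))[0];w=ray(c,co,.011);print(n,"coaster",np.round(circ(w[:,:2]),4))
    pm=comp((V>165)&(Sa<50),S[1]);
    k=cv2.convexHull(big(pm)[0])[:,0];w=ray(c,k,.019);print(n,"plate",np.round(circ(w[:,:2]),4),len(k))
    sp=comp((V>130)&(Sa<60),S[2]);co=np.argwhere(sp)[:,::-1];w=ray(c,co,.008)
    rr=cv2.minAreaRect(w[:,:2].astype(np.float32)*1000);print(n,"spoon",rr,len(co),w.mean(0).round(3)); b=cv2.boxPoints(rr);print(b.round())
    # heights of bystanders
E
```

```text
worktop z [np.float64(0.0009411030926740338), np.float64(0.002705112382350716)]
top mill [403.  56.] 746 [ 0.894 -0.223  0.17 ] [0.012 0.648]
top mill [466. 180.] 20 [ 0.55  -0.367  0.168] [0.014 0.014]
top jam [399.  71.] 597 [ 0.894 -0.234  0.086] [0.012 0.65 ]
top jam [295.  93.] 47 [0.838 0.074 0.086] [0.024 0.058]
top jam [433. 107.] 84 [ 0.775 -0.315  0.086] [0.065 0.077]
top jam [313.  98.] 50 [0.82  0.024 0.089] [0.024 0.034]
top jam [392. 106.] 60 [ 0.785 -0.199  0.087] [0.046 0.069]
top jam [346. 105.] 18 [ 0.796 -0.071  0.083] [0.016 0.017]
top jam [298. 114.] 49 [0.769 0.063 0.088] [0.033 0.063]
top jam [424. 157.] 25 [ 0.631 -0.283  0.09 ] [0.029 0.028]
top jam [451. 189.] 21 [ 0.544 -0.352  0.084] [0.029 0.017]
top jam [445. 234.] 349 [ 0.42  -0.328  0.086] [0.055 0.054]
top jam [456. 271.] 26 [ 0.322 -0.351  0.088] [0.034 0.011]
top spice [495.  63.] 101 [ 0.9   -0.5    0.105] [0.006 0.101]
top spice [381.  69.] 504 [ 0.894 -0.175  0.105] [0.007 0.542]
top spice [396.  94.] 544 [ 0.814 -0.212  0.107] [0.075 0.073]
top spice [301. 102.] 71 [0.802 0.053 0.101] [0.08  0.0
[... 1443 characters left out ...]
9.] 23 [ 0.533 -0.363  0.108] [0.011 0.035]
side spice [381. 269.] 143 [ 0.321 -0.281  0.107] [0.041 0.038]
side spice [408. 280.] 145 [ 0.318 -0.363  0.107] [0.038 0.039]
top coaster [0.4333 0.1004 0.0435]
top plate [ 0.4792 -0.0267  0.2059] 14
top spoon ((441.6492614746094, 345.0936279296875), (198.7004852294922, 39.49890899658203), 15.398198127746582) 444 [0.455 0.346 0.008]
[[341. 338.]
 [351. 300.]
 [543. 352.]
 [532. 391.]]
side coaster [0.4309 0.1045 0.0442]
side plate [ 0.4736 -0.021   0.223 ] 20
side spoon ((441.8899841308594, 341.93731689453125), (203.50550842285156, 39.08949279785156), 21.741418838500977) 291 [0.451 0.35  0.008]
[[340. 322.]
 [355. 286.]
 [544. 361.]
 [529. 398.]]
```

View pics/crop1.png

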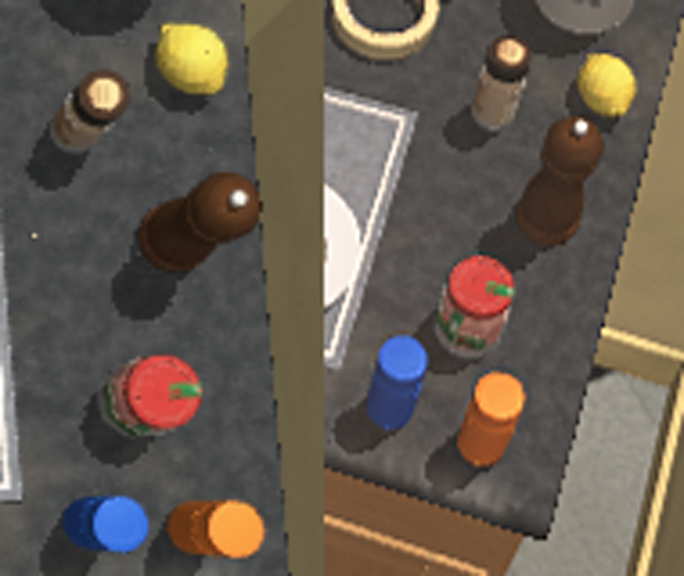

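The crop confirms it: the jar with the dark cap and pale top at (426,155) has a clear or pale body, while the blue and orange ones nearer the robot are look-alikes. The mill and the red-lidded jam jar stand clear of each other. Next I'll measure the plate, mat, spoon axis and bystanders.

```bash
python3 - <<'E'
from h import *
for n in("top","side"):
    c=dict(np.load(n+"0.npz"));p=cloud(c)
    hsv=cv2.cvtColor(c["color"],cv2.COLOR_RGB2HSV);H,Sa,V=[hsv[...,i].astype(int) for i in range(3)]
    reg=(p[...,0]>.28)&(p[...,0]<.68)&(p[...,1]<.2)&(p[...,1]>-.25)&(p[...,2]<.04)
    wh=((V>165)&(Sa<50)&reg).astype(np.uint8)
    pl=cv2.morphologyEx(wh,cv2.MORPH_OPEN,np.ones((9,9)));k=big(pl)[0];w=ray(c,k,.019)[:,:2]
    print(n,"plate",np.round(circ(w),4))
    hm=wh.copy();cc=np.array(pix(c,[*circ(w)[:2],.015]));cv2.circle(hm,tuple(int(x) for x in cc),38,0,-1)
    pts=np.argwhere(hm)[:,::-1];w=ray(c,pts,.003)[:,:2]
    rr=cv2.minAreaRect((w*1000).astype(np.float32));print(n,"mat hem",rr,cv2.boxPoints(rr).round())
    # spoon axis
    S=dict(top=(202,210),side=(215,178))[n];k,L=cv2.connectedComponents(((V>120)&(Sa<60)).astype(np.uint8));m=L==L[S[1],S[0]]
    w=ray(c,np.argwhere(m)[:,::-1],.006)[:,:2];x=w[:,0];lo=w[x<x.min()+.03].mean(0);hi=w[x>x.max()-.05].mean(0);d=hi-lo
    yaw=np.arctan2(d[1],d[0]);u=np.array([np.cos(yaw),np.sin(yaw)]);t=(w-lo)@u;print(n,"spoon yaw",np.degrees(yaw),"len",np.ptp(t),"mid",(lo+u*(t.max()+t.min())/2).round(4))
    sp=p[m];print("spoon z by t",[np.nanmedian(sp[:,2][(abs(t-t.min()-q)<.01)]).round(4) for q in(.01,.05,.1,.15,.19)])
    for nm,(a,b,h) in dict(tape=(.66,-.14,.025),tin=(.66,.17,.04)).items():
        mk=(abs(p[...,2]-h)<.006)&(np.hypot(p[...,0]-a,p[...,1]-b)<.1);q=p[mk][:,:2];print(n,nm,np.median(q,0).round(3),q.min(0).round(3),q.max(0).round(3))
    mk=(p[...,0]>.3)&(p[...,0]<.75)&(p[...,1]>.1)&(p[...,1]<.42)&(p[...,2]>.05)&(p[...,2]<.5);q=p[mk];print("tall left",q.min(0).round(3),q.max(0).round(3))
E
```

```text
top plate [ 0.4368 -0.148   0.0707]
top mat hem ((477.29595947265625, -21.45196533203125), (277.22784423828125, 417.1905517578125), 1.4547407627105713) [[ 333.  184.]
 [ 344. -233.]
 [ 621. -226.]
 [ 611.  191.]]
top spoon yaw 18.347173047677057 len 0.19928509638043782 mid [0.4431 0.3415]
spoon z by t [np.float64(0.0029), np.float64(0.0086), np.float64(0.0149), np.float64(0.0047), np.float64(0.0063)]
top tape [ 0.701 -0.149] [ 0.669 -0.214] [ 0.76  -0.114]
top tin [0.725 0.19 ] [0.647 0.15 ] [0.759 0.268]
tall left [0.642 0.26  0.051] [0.75 0.42 0.5 ]
side plate [ 0.4361 -0.1435  0.0731]
side mat hem ((477.40216064453125, -16.353424072265625), (276.3516540527344, 417.13531494140625), 1.4712998867034912) [[ 334.  189.]
 [ 345. -228.]
 [ 621. -221.]
 [ 610.  196.]]
side spoon yaw 18.13968754363267 len 0.2041434434814991 mid [0.4414 0.3467]
spoon z by t [np.float64(0.0035), np.float64(0.0114), np.float64(0.0169), np.float64(0.0087), np.float64(0.0077)]
side tape [ 0.7   -0.152] [ 0.667 -0.21 ] [ 0.759 -0.11 ]
side tin [0.721 0.192] [0.645 0.153] [0.758 0.269]
tall left [0.638 0.265 0.05 ] [0.75 0.42 0.5 ]
```

```bash
cat > go.py <<'E'
# shift/turn from the present TCP pose to x y z yaw, in tool axes (cm, deg); the turn first
import sys;from plant import r;import numpy as np
from scipy.spatial.transform import Rotation as Ro
x,y,z,w=map(float,sys.argv[1:5]);s=r.get_state()
R=Ro.from_euler("xyz",s["eef_rot"],degrees=True);G=Ro.from_euler("xyz",[180,0,w],degrees=True)
d=np.array([x,y,z])-s["tcp_pos"]
print("tcp",s["tcp_pos"].round(4),s["eef_rot"].round(2),"turn",(R.inv()*G).as_rotvec(degrees=True).round(2),"shift after turn cm",(G.inv().apply(d)*100).round(2),"before",(R.inv().apply(d)*100).round(2),"t",s["time_s"])
E
cat > rim.py <<'E'
from h import *
def rim(c,cx,cy,R,h,n=72,w=.012,chan=None):
    g=(c["color"].astype(np.float32)@np.float32(chan if chan is not None else [1/3]*3));g=cv2.GaussianBlur(g,(0,0),.7)
    for it in range(3):
        pts=[]
        for a in np.linspace(0,2*np.pi,n,endpoint=False):
            rr=np.arange(R-w,R+w,.0005);q=np.array([pix(c,[cx+k*np.cos(a),cy+k*np.sin(a),h]) for k in rr]).astype(np.float32)
            v=cv2.remap(g,q[None,:,0].copy(),q[None,:,1].copy(),cv2.INTER_LINEAR)[0];d=np.gradient(v);i=np.argmin(d)
            pts.append([cx+rr[i]*np.cos(a),cy+rr[i]*np.sin(a)])
        pts=np.array(pts);f=circ(pts);e=abs(np.hypot(*(pts-f[:2]).T)-f[2]);f=circ(pts[e<=np.percentile(e,75)]);cx,cy=f[:2]
    return np.round(f,4)
E
python3 - <<'E'
from rim import *
for n in("top","side"):
    c=dict(np.load(n+"0.npz"))
    print(n,"plate",rim(c,.437,-.146,.075,.019),"coaster",rim(c,.432,.1025,.045,.011,chan=[1,0,-1]))
E
python3 go.py .442 .344 .15 18.2
```

```text
top plate [ 0.4365 -0.1479  0.0748] coaster [0.4334 0.1004 0.0444]
side plate [ 0.4356 -0.1436  0.0749] coaster [0.4317 0.1051 0.0452]
tcp [0.3006 0.6039 0.2507] [ 1.7992e+02 -1.0000e-02 -2.6470e+01] turn [ 8.000e-02  3.000e-02 -4.467e+01] shift after turn cm [ 5.31 29.11 10.07] before [24.24 16.95 10.1 ] t 0.1
```

```bash
python3 -m crank '[[[0,0,-8],[0,0,1.4],-0.5],[[0,0,-8],[0,0,1.4],-0.5],[[0,0,-8],[0,0,1.4],-0.5],[[0,0,-8],[0,0,1.4],-0.5],[[0,0,-8],[0,0,1.4],-0.5],[[0,0,-4.7],[0,0,1],-0.5]]' 30 && python3 -m crank '[[[0,0,0],[0.6,3.6,0],-0.5],[[0,0,0],[0.6,3.6,0],-0.5],[[0,0,0],[0.7,3.6,0],-0.5],[[0,0,0],[0.7,3.6,0],-0.5],[[0,0,0],[0.7,3.6,0.5],-0.5],[[0,0,0],[0.7,3.6,0.5],-0.5],[[0,0,0],[0.7,3.7,0.5],-0.5],[[0,0,0],[0.6,3.7,0.5],-0.5]]' && python3 go.py .442 .344 .029 18.2
```

```text
time_s: 0.7
tcp_pos: [0.3005, 0.6036, 0.17]
eef_rot: [179.9, 0.1, 18.5]
contact_force: [0.4, -0.3, -0.7]
gripper_width: 0.0655
gripper_force: 0.0
time_s: 1.5
tcp_pos: [0.4423, 0.344, 0.1512]
eef_rot: [180.0, 0.0, 18.3]
contact_force: [-0.0, -0.2, 0.4]
gripper_width: 0.0656
gripper_force: 0.0
tcp [0.4423 0.344  0.1512] [1.7999e+02 2.0000e-02 1.8250e+01] turn [0.01 0.02 0.05] shift after turn cm [-2.000e-02 -1.000e-02  1.222e+01] before [-2.000e-02 -1.000e-02  1.222e+01] t 1.5
```

Tracking is good. Next I'll descend, check the contact force, and grip.

```bash
python3 -m crank '[[[0,0,0],[0,0,3],-0.5],[[0,0,0],[0,0,3],-0.5],[[0,0,0],[0,0,2.5],-0.5],[[0,0,0],[0,0,2],-0.5],[[0,0,0],[0,0,1],-0.5],[[0,0,0],[0,0,0.7],-0.5],[[0,0,0],[0,0,0],-0.5]]' && python3 -m crank '[[[0,0,0],[0,0,0],0.6],[[0,0,0],[0,0,0],0.6],[[0,0,0],[0,0,0],0.6],[[0,0,0],[0,0,0],0.6],[[0,0,0],[0,0,0],0.6],[[0,0,0],[0,0,0],0.6]]' 30
```

```text
time_s: 2.2
tcp_pos: [0.4417, 0.3453, 0.0291]
eef_rot: [180.0, 0.0, 18.2]
contact_force: [0.4, 0.0, 0.6]
gripper_width: 0.0658
gripper_force: 0.0
time_s: 2.8
tcp_pos: [0.442, 0.3456, 0.0299]
eef_rot: [-180.0, -0.0, 18.2]
contact_force: [-0.4, -0.3, 3.4]
gripper_width: 0.03
gripper_force: 30.0
```

```bash
python3 -m crank '[[[0,0,0],[0,0,-1],0.6],[[0,0,0],[0,0,-2],0.6],[[0,0,0],[0,0,-2.5],0.6],[[0,0,0],[0,0,-2.5],0.6],[[0,0,0],[0,0,0],0.6]]' && python3 go.py .436 -.007 .11 1.5; python3 - <<'E'
from plant import r;import cv2,numpy as np
c=r.capture("top");d=r.capture("side")
cv2.imwrite("pics/spoonlift.png",cv2.resize(np.hstack([c["color"][160:290,150:330],d["color"][140:270,150:330]])[:,:,::-1],None,fx=2.2,fy=2.2))
E
```

```text
time_s: 3.3
tcp_pos: [0.4433, 0.3471, 0.1137]
eef_rot: [-179.8, -0.3, 18.3]
contact_force: [-0.5, 0.6, -0.2]
gripper_width: 0.03
gripper_force: 29.9
tcp [0.4433 0.3471 0.1137] [-179.81   -0.3    18.29] turn [-0.23 -0.27 16.79] shift after turn cm [-1.65 35.38  0.37] before [-11.8  33.4   0.2] t 3.3
```

View pics/spoonlift.png

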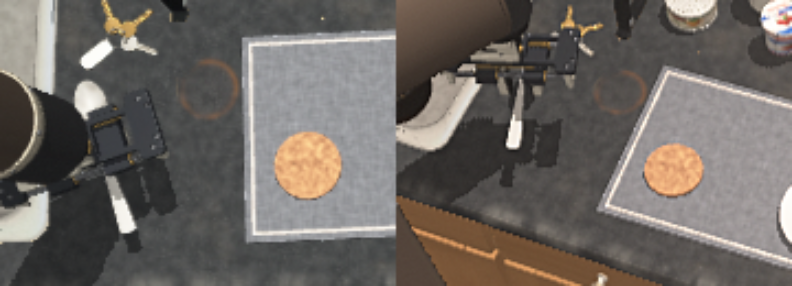

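The spoon is lifted in the fingers (bowl at crop 88,95, handle end at 127,235) with its shadow detached. Now I'll turn it and carry it over the gap.

```bash
python3 -m crank '[[[0,0,5.6],[0,0,0],0.6],[[0,0,5.6],[0,0,0],0.6],[[0,0,5.6],[0,0,0],0.6]]' && python3 -m crank '[[[0,0,0],[-0.1,1.5,0],0.6],[[0,0,0],[-0.2,3.5,0],0.6],[[0,0,0],[-0.3,5,0],0.6],[[0,0,0],[-0.3,5,0],0.6],[[0,0,0],[-0.3,5,0],0.6],[[0,0,0],[-0.2,5,0],0.6],[[0,0,0],[-0.1,4,0],0.6],[[0,0,0],[-0.1,3,0],0.6]]' && python3 -m crank '[[[0,0,0],[-0.1,2,0],0.6],[[0,0,0],[0,1.4,0],0.6],[[0,0,0],[0,0,2],0.6],[[0,0,0],[0,0,2],0.6],[[0,0,0],[0,0,1],0.6]]' && python3 go.py .436 -.007 .0335 1.5
```

```text
time_s: 3.7
tcp_pos: [0.4414, 0.3448, 0.1086]
eef_rot: [179.9, 0.1, 1.2]
contact_force: [0.3, -0.5, -0.0]
gripper_width: 0.0303
gripper_force: 29.9
time_s: 4.5
tcp_pos: [0.4322, 0.0224, 0.1091]
eef_rot: [180.0, 0.1, 1.5]
contact_force: [-0.0, 0.0, -0.5]
gripper_width: 0.03
gripper_force: 29.9
time_s: 5.0
tcp_pos: [0.432, -0.0097, 0.058]
eef_rot: [179.9, 0.2, 1.5]
contact_force: [-0.7, -0.6, -1.4]
gripper_width: 0.0303
gripper_force: 29.9
tcp [ 0.432  -0.0097  0.058 ] [1.7995e+02 1.6000e-01 1.4700e+00] turn [ 0.05  0.16 -0.03] shift after turn cm [ 0.4  -0.26  2.45] before [ 0.41 -0.27  2.44] t 5.0
```

```bash
python3 -m crank '[[[0,0,0],[0.2,-0.1,1.2],0.6],[[0,0,0],[0.2,-0.2,0.8],0.6],[[0,0,0],[0,0,0.4],0.6],[[0,0,0],[0,0,0],0.6]]' && python3 -m crank '[[[0,0,0],[0,0,0],-0.1],[[0,0,0],[0,0,0],-0.1],[[0,0,0],[0,0,0],-0.1],[[0,0,0],[0,0,-1],-0.1],[[0,0,0],[0,0,-2.5],-0.1],[[0,0,0],[0,0,-4],-0.1],[[0,0,0],[0,0,-4],-0.1],[[0,0,0],[0,0,-4],-0.5]]' && python3 go.py .419 -.326 .19 0
```

```text
time_s: 5.4
tcp_pos: [0.4373, -0.0056, 0.0352]
eef_rot: [180.0, 0.1, 1.5]
contact_force: [-0.6, -0.2, 0.3]
gripper_width: 0.0303
gripper_force: 29.9
time_s: 6.2
tcp_pos: [0.4373, -0.0057, 0.1932]
eef_rot: [-180.0, -0.0, 1.4]
contact_force: [1.5, 0.1, -0.8]
gripper_width: 0.0522
gripper_force: 0.0
tcp [ 0.4373 -0.0057  0.1932] [-1.7998e+02 -5.0000e-02  1.4500e+00] turn [-0.02 -0.05  1.45] shift after turn cm [-1.83 32.03  0.32] before [-2.64 31.97  0.31] t 6.2
```

```bash
python3 -m crank '[[[0,0,0],[-0.2,2,0],-1],[[0,0,0],[-0.4,4.5,0],-1],[[0,0,0],[-0.4,5,0],-1],[[0,0,0],[-0.4,5,0],-1],[[0,0,0],[-0.4,5,0],-1],[[0,0,0],[-0.4,5,0],-1],[[0,0,0],[-0.3,3.5,0],-1],[[0,0,0],[-0.1,2,0],-1]]' && python3 - <<'E'
import sys;sys.path.insert(0,".")
from plant import r
from h import *
# spoon check
for n in("top","side"):
    c=r.capture(n);p=cloud(c);hsv=cv2.cvtColor(c["color"],cv2.COLOR_RGB2HSV);V=hsv[...,2].astype(int);Sa=hsv[...,1]
    q=ray(c,np.argwhere(np.ones((400,640)))[:,::-1],.009).reshape(400,640,3)
    m=(V>150)&(Sa<60)&(abs(q[...,1]+.007)<.05)&(q[...,0]>.325)&(q[...,0]<.56)
    k,L,st,ce=cv2.connectedComponentsWithStats(m.astype(np.uint8));i=1+np.argmax(st[1:,4]);w=q[L==i][:,:2]
    x=w[:,0];lo=w[x<x.min()+.03].mean(0);hi=w[x>x.max()-.05].mean(0);d=hi-lo;print(n,"spoon yaw",np.degrees(np.arctan2(d[1],d[0])),"x",x.min(),x.max(),"mid",(w[x<(x.min()+x.max())/2+.01][-30:]).mean(0).round(4),lo.round(3),hi.round(3))
    if n=="top":cv2.imwrite("pics/jamover.png",cv2.resize(np.hstack([c["color"][130:290,240:480]])[:,:,::-1],None,fx=3.2,fy=3.2))
E
python3 go.py .419 -.326 .068 1.45
```

```text
time_s: 7.0
tcp_pos: [0.419, -0.328, 0.1914]
eef_rot: [180.0, -0.0, 1.3]
contact_force: [0.3, 0.9, -0.4]
gripper_width: 0.0875
gripper_force: 0.0
top spoon yaw -6.398270928718812 x 0.33842839849197714 0.5599498189223311 mid [0.3421 0.0152] [0.354 0.013] [ 0.535 -0.007]
side spoon yaw -4.844799733505633 x 0.3349319424831534 0.5599238019459684 mid [ 0.3454 -0.0216] [0.351 0.008] [ 0.535 -0.007]
tcp [ 0.4192 -0.3277  0.1911] [179.98   0.     1.26] turn [ 0.02  0.   -0.19] shift after turn cm [-0.02 -0.17 12.31] before [-1.000e-02 -1.700e-01  1.231e+01] t 7.1
```

View pics/jamover.png

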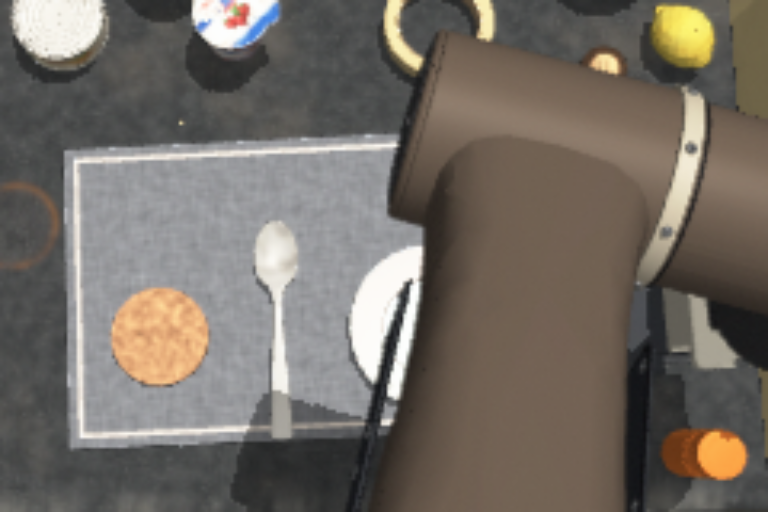

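The spoon lies straight, bowl far: tip at crop (277,220), handle end (281,437). Its full-picture column is 327, between the coaster at 290 and the plate at 374, so it sits mid-gap as wanted. Next is the jam jar.

```bash
python3 -c "
import numpy as np;from h import *
c=dict(np.load('top0.npz'));a=ray(c,[(326.6,198.8),(327.8,266.6)],.008);print(a.round(4),a.mean(0).round(4))"
python3 -m crank '[[[0,0,0],[0,-0.1,2],-1],[[0,0,0],[0,0,3],-1],[[0,0,0],[0,0,3],-1],[[0,0,0],[0,0,2.2],-1],[[0,0,0],[0,0,1.2],-1],[[0,0,0],[0,0,0.6],-1],[[0,0,0],[0,0,0.3],-1]]' && python3 -m crank '[[[0,0,0],[0,0,0],0.2],[[0,0,0],[0,0,0],0.2],[[0,0,0],[0,0,0],0.2],[[0,0,0],[0,0,0],0.2],[[0,0,0],[0,0,0],0.2],[[0,0,0],[0,0,0],0.2]]' 30 && python3 -m crank '[[[0,0,0],[0,0,-1],0.2],[[0,0,0],[0,0,-2],0.2],[[0,0,0],[0,0,-3],0.2],[[0,0,0],[0,0,-3],0.2],[[0,0,0],[0,0,-3],0.2]]' && python3 go.py .4325 .1028 .17 1.45
```

```text
[[ 0.5372 -0.0105  0.008 ]
 [ 0.3389 -0.0096  0.008 ]] [ 0.438 -0.01   0.008]
time_s: 7.8
tcp_pos: [0.4202, -0.3243, 0.068]
eef_rot: [180.0, -0.0, 1.5]
contact_force: [-0.3, 0.0, 0.5]
gripper_width: 0.0875
gripper_force: 0.0
time_s: 8.4
tcp_pos: [0.4202, -0.3247, 0.0681]
eef_rot: [180.0, -0.1, 1.5]
contact_force: [-0.5, -1.1, 5.5]
gripper_width: 0.0576
gripper_force: 30.0
time_s: 8.9
tcp_pos: [0.4188, -0.3238, 0.1884]
eef_rot: [-179.9, 0.1, 1.4]
contact_force: [0.8, -0.8, -4.3]
gripper_width: 0.0579
gripper_force: 30.0
tcp [ 0.4188 -0.3238  0.1884] [-1.7993e+02  9.0000e-02  1.4100e+00] turn [-0.07  0.09 -0.04] shift after turn cm [  2.44 -42.61   1.84] before [  2.42 -42.61   1.9 ] t 8.9
```

```bash
python3 -m crank '[[[0,0,0],[0.1,-1.5,0],0.2],[[0,0,0],[0.2,-3.5,0],0.2],[[0,0,0],[0.3,-5,0],0.2],[[0,0,0],[0.3,-5,0],0.2],[[0,0,0],[0.3,-5,0],0.2],[[0,0,0],[0.3,-5,0],0.2],[[0,0,0],[0.3,-5,0],0.2],[[0,0,0],[0.2,-4.5,0],0.2]]' && python3 -m crank '[[[0,0,0],[0.2,-4,0],0.2],[[0,0,0],[0.2,-2.5,0],0.2],[[0,0,0],[0,-1.5,0],0.2],[[0,0,0],[0,0,3],0.2],[[0,0,0],[0,0,3],0.2],[[0,0,0],[0,0,2],0.2],[[0,0,0],[0,0,0.5],0.2],[[0,0,0],[0,0,0],0.2]]' && python3 go.py .432 .1045 .0795 1.45
```

```text
time_s: 9.7
tcp_pos: [0.4295, 0.0227, 0.187]
eef_rot: [-180.0, 0.1, 1.5]
contact_force: [1.5, -0.1, -3.7]
gripper_width: 0.0577
gripper_force: 30.0
time_s: 10.5
tcp_pos: [0.4321, 0.1002, 0.1018]
eef_rot: [179.9, 0.1, 1.4]
contact_force: [-0.5, -0.4, -2.4]
gripper_width: 0.0574
gripper_force: 30.0
tcp [0.4321 0.1002 0.1018] [1.7991e+02 1.4000e-01 1.4400e+00] turn [ 0.09  0.14 -0.01] shift after turn cm [-0.   -0.43  2.23] before [ 0.   -0.43  2.23] t 10.5
```

```bash
python3 -m crank '[[[0,0,0],[0,-0.4,1],0.2],[[0,0,0],[0,0,0.7],0.2],[[0,0,0],[0,0,0.3],0.2],[[0,0,0],[0,0,0.2],0.2],[[0,0,0],[0,0,0],0.2]]' && python3 -m crank '[[[0,0,0],[0,0,0],-0.7],[[0,0,0],[0,0,0],-0.7],[[0,0,0],[0,0,0],-0.7],[[0,0,0],[0,0,-1],-0.7],[[0,0,0],[0,0,-2.5],-0.7],[[0,0,0],[0,0,-4],-0.7],[[0,0,0],[0,0,-4],-0.7]]' && python3 go.py .644 -.289 .2 -90
```

```text
time_s: 11.0
tcp_pos: [0.4329, 0.1045, 0.0805]
eef_rot: [180.0, 0.0, 1.4]
contact_force: [1.2, -0.1, -4.1]
gripper_width: 0.0575
gripper_force: 30.0
time_s: 11.7
tcp_pos: [0.4327, 0.1043, 0.1976]
eef_rot: [180.0, 0.0, 1.4]
contact_force: [1.3, 0.9, -0.8]
gripper_width: 0.0746
gripper_force: 0.0
tcp [0.4327 0.1043 0.1976] [1.7997e+02 2.0000e-02 1.4500e+00] turn [ 4.000e-02 -1.000e-02  9.145e+01] shift after turn cm [ 39.33 -21.13  -0.24] before [20.13 39.85 -0.23] t 11.7
```

```bash
python3 -m crank '[[[0,0,8.3],[0,0,0],-0.5],[[0,0,8.3],[0,0,0],-0.5],[[0,0,8.3],[0,0,0],-0.5],[[0,0,8.3],[0,0,0],-0.5],[[0,0,8.3],[0,0,0],-0.5],[[0,0,8.3],[0,0,0],-0.5],[[0,0,8.3],[0,0,0],-0.5],[[0,0,8.3],[0,0,0],-0.5]]' && python3 -m crank '[[[0,0,8.3],[0,0,0],-0.5],[[0,0,8.3],[0,0,0],-0.5],[[0,0,8.4],[0,0,0],-0.5],[[0,0,0],[2,-1,0],-0.5],[[0,0,0],[4.3,-2.3,0],-0.5],[[0,0,0],[4.3,-2.3,0],-0.5],[[0,0,0],[4.3,-2.3,0],-0.5],[[0,0,0],[4.3,-2.3,0],-0.5]]' && python3 -m crank '[[[0,0,0],[4.3,-2.3,0],-0.5],[[0,0,0],[4.3,-2.3,0],-0.5],[[0,0,0],[4.3,-2.3,0],-0.5],[[0,0,0],[4.2,-2.2,0],-0.5],[[0,0,0],[3,-1.7,0],-0.5],[[0,0,0],[0,0,0],-0.5]]' &&  python3 go.py .644 -.289 .08 -90
```

```text
time_s: 12.5
tcp_pos: [0.433, 0.1046, 0.1965]
eef_rot: [-179.9, 0.0, -65.3]
contact_force: [0.7, 0.2, 0.0]
gripper_width: 0.066
gripper_force: 0.0
time_s: 13.3
tcp_pos: [0.536, -0.0892, 0.1968]
eef_rot: [-179.9, 0.0, -89.9]
contact_force: [0.4, 1.2, 0.4]
gripper_width: 0.0656
gripper_force: 0.0
time_s: 13.9
tcp_pos: [0.6441, -0.2922, 0.1951]
eef_rot: [180.0, -0.0, -90.2]
contact_force: [-0.0, 0.4, -0.1]
gripper_width: 0.0658
gripper_force: 0.0
tcp [ 0.6441 -0.2922  0.1951] [ 1.7996e+02 -4.0000e-02 -9.0150e+01] turn [ 0.04 -0.04 -0.15] shift after turn cm [-3.200e-01  1.000e-02  1.151e+01] before [-3.300e-01  1.000e-02  1.151e+01] t 13.9
```

```bash
python3 - <<'E'
from plant import r
from rim import *
for n in("top","side"):
    c=r.capture(n);np.savez(n+"1.npz",**c);p=cloud(c)
    m=(abs(p[...,2]-.097)<.008)&(abs(p[...,0]-.43)<.08)&(abs(p[...,1]-.1)<.07);print(n,"jam top",m.sum(),np.median(p[m],0).round(4),"rim",rim(c,.4325,.1028,.045,.011,chan=[1,0,-1]))
    if n=="side":cv2.imwrite("pics/jam.png",cv2.resize(c["color"][130:290,230:470,::-1],None,fx=3,fy=3))
E
```

```text
top jam top 338 [0.4338 0.1008 0.0961] rim [0.4333 0.1005 0.0443]
side jam top 212 [0.4308 0.1058 0.0985] rim [0.4323 0.1063 0.046 ]
```

View pics/jam.png

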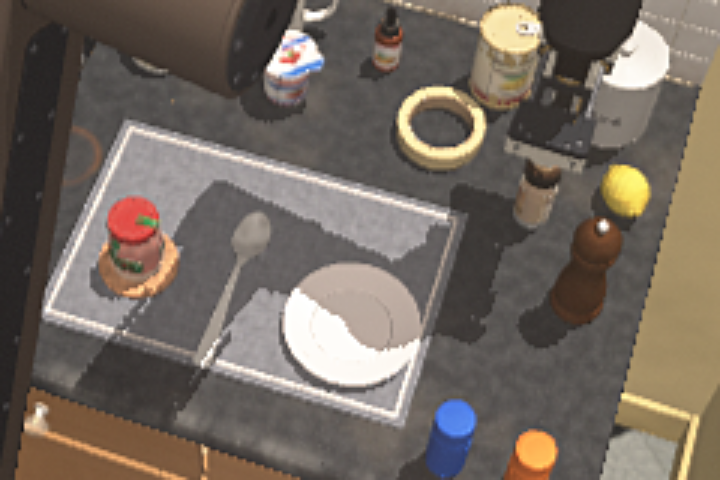

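The jam jar stands centred on the coaster (lid at 133,222, coaster at 138,265 in the crop), within about 2 mm by measurement. The gripper is above the spice jar at (540,195), so I'll descend.

```bash
python3 -m crank '[[[0,0,0],[-0.3,0,2],-0.5],[[0,0,0],[0,0,3],-0.5],[[0,0,0],[0,0,2.5],-0.5],[[0,0,0],[0,0,2],-0.5],[[0,0,0],[0,0,1.2],-0.5],[[0,0,0],[0,0,0.6],-0.5],[[0,0,0],[0,0,0.2],-0.5]]' && python3 -m crank '[[[0,0,0],[0,0,0],0.5],[[0,0,0],[0,0,0],0.5],[[0,0,0],[0,0,0],0.5],[[0,0,0],[0,0,0],0.5],[[0,0,0],[0,0,0],0.5],[[0,0,0],[0,0,0],0.5]]' 25 && python3 -m crank '[[[0,0,0],[0,0,-1],0.5],[[0,0,0],[0,0,-2],0.5],[[0,0,0],[0,0,-3],0.5],[[0,0,0],[0,0,-3],0.5],[[0,0,0],[0,0,-1],0.5]]' && python3 go.py .568 -.061 .17 -90
```

```text
time_s: 14.7
tcp_pos: [0.6434, -0.2848, 0.0809]
eef_rot: [-180.0, -0.0, -89.9]
contact_force: [-0.2, -0.1, 0.1]
gripper_width: 0.066
gripper_force: 0.0
time_s: 15.3
tcp_pos: [0.6438, -0.2854, 0.0813]
eef_rot: [-179.9, -0.0, -89.9]
contact_force: [-0.1, -0.3, 4.7]
gripper_width: 0.0399
gripper_force: 25.0
time_s: 15.8
tcp_pos: [0.6444, -0.2857, 0.1846]
eef_rot: [-179.8, -0.1, -89.9]
contact_force: [1.1, -1.3, -0.1]
gripper_width: 0.0403
gripper_force: 25.0
tcp [ 0.6444 -0.2857  0.1846] [-1.7976e+02 -8.0000e-02 -8.9940e+01] turn [-0.24 -0.08  0.06] shift after turn cm [-22.47   7.64   1.46] before [-22.48   7.62   1.39] t 15.8
```

```bash
python3 -m crank '[[[0,0,0],[-1.5,0.5,0],0.5],[[0,0,0],[-3,1,0],0.5],[[0,0,0],[-4,1.3,0],0.5],[[0,0,0],[-4,1.3,0],0.5],[[0,0,0],[-4,1.4,0],0.5],[[0,0,0],[-3.5,1.1,0],0.5],[[0,0,0],[-2,0.7,0],0.5],[[0,0,0],[-0.9,0.3,0],0.5]]' && python3 -m crank '[[[0,0,0],[0,0,2],0.5],[[0,0,0],[0,0,3],0.5],[[0,0,0],[0,0,2],0.5],[[0,0,0],[0,0,1],0.5],[[0,0,0],[0,0,0],0.5]]' && python3 go.py .568 -.057 .0845 -90
```

```text
time_s: 16.6
tcp_pos: [0.5652, -0.0542, 0.1797]
eef_rot: [179.9, 0.0, -89.9]
contact_force: [-0.1, -0.6, -1.0]
gripper_width: 0.0405
gripper_force: 25.0
time_s: 17.1
tcp_pos: [0.5658, -0.0567, 0.0988]
eef_rot: [179.8, -0.0, -90.0]
contact_force: [0.8, -0.2, -0.3]
gripper_width: 0.0404
gripper_force: 25.0
tcp [ 0.5658 -0.0567  0.0988] [ 1.7979e+02 -4.0000e-02 -8.9990e+01] turn [ 0.21 -0.04  0.01] shift after turn cm [ 0.03 -0.22  1.43] before [ 0.03 -0.22  1.42] t 17.1
```

```bash
python3 -m crank '[[[0,0,0],[0,-0.2,0.7],0.5],[[0,0,0],[0,0,0.4],0.5],[[0,0,0],[0,0,0.2],0.5],[[0,0,0],[0,0,0.1],0.5],[[0,0,0],[0,0,0],0.5]]' && python3 -m crank '[[[0,0,0],[0,0,0],-0.5],[[0,0,0],[0,0,0],-0.5],[[0,0,0],[0,0,0],-0.5],[[0,0,0],[0,0,-1],-0.5],[[0,0,0],[0,0,-3],-0.5],[[0,0,0],[0,0,-4],-0.6],[[0,0,0],[0,0,-4],-0.7],[[0,0,0],[0,0,-3],-0.9]]' && python3 go.py .55 -.3645 .235 -90; python3 - <<'E'
import numpy as np;from h import *
for n in("top","side"):
    p=cloud(dict(np.load(f"{n}0.npz")))
    for lo,hi in((.1,.112),(.112,.124),(.124,.136),(.136,.148),(.148,.16),(.16,.18)):
        m=(p[...,2]>lo)&(p[...,2]<hi)&(np.hypot(p[...,0]-.55,p[...,1]+.366)<.05);q=p[m];print(n,lo,m.sum(),q.min(0).round(3)[:2],q.max(0).round(3)[:2],q[:,2].max().round(3))
E
```

```text
time_s: 17.6
tcp_pos: [0.5692, -0.0562, 0.0868]
eef_rot: [-180.0, 0.0, -90.0]
contact_force: [-0.3, 0.4, -1.0]
gripper_width: 0.0408
gripper_force: 25.0
time_s: 18.4
tcp_pos: [0.5696, -0.0564, 0.2403]
eef_rot: [-179.8, 0.0, -89.9]
contact_force: [-0.6, 0.7, 0.0]
gripper_width: 0.0777
gripper_force: 0.0
tcp [ 0.5696 -0.0564  0.2403] [-1.7982e+02  1.0000e-02 -8.9940e+01] turn [-0.18  0.01  0.06] shift after turn cm [30.81  1.96  0.53] before [30.81  1.99  0.52] t 18.4
top 0.1 7 [ 0.534 -0.357] [ 0.554 -0.346] 0.111
top 0.112 33 [ 0.527 -0.374] [ 0.564 -0.343] 0.124
top 0.124 14 [ 0.528 -0.364] [ 0.565 -0.343] 0.136
top 0.136 79 [ 0.526 -0.392] [ 0.575 -0.343] 0.148
top 0.148 180 [ 0.53  -0.388] [ 0.57  -0.345] 0.16
top 0.16 28 [ 0.538 -0.376] [ 0.559 -0.36 ] 0.172
side 0.1 17 [ 0.529 -0.383] [ 0.548 -0.342] 0.111
side 0.112 30 [ 0.524 -0.387] [ 0.55 -0.34] 0.124
side 0.124 21 [ 0.525 -0.384] [ 0.541 -0.346] 0.136
side 0.136 61 [ 0.524 -0.389] [ 0.572 -0.34 ] 0.148
side 0.148 100 [ 0.527 -0.386] [ 0.569 -0.342] 0.16
side 0.16 34 [ 0.533 -0.38 ] [ 0.559 -0.35 ] 0.173
```

```bash
python3 -m crank '[[[0,0,0],[2,0.1,0],-1],[[0,0,0],[4,0.3,0],-1],[[0,0,0],[5,0.3,0],-1],[[0,0,0],[5,0.3,0],-1],[[0,0,0],[5,0.3,0],-1],[[0,0,0],[5,0.3,0],-1],[[0,0,0],[3.5,0.3,0],-1],[[0,0,0],[1.3,0.2,0],-1]]' && python3 -m crank '[[[0,0,0],[0,0,0],-1],[[0,0,0],[0,0,0],-1]]' && python3 go.py .549 -.365 .137 -90; python3 - <<'E'
from plant import r
from rim import *
for n in("top","side"):
    c=r.capture(n);np.savez(n+"2.npz",**c);p=cloud(c)
    m=(abs(p[...,2]-.108)<.007)&(abs(p[...,0]-.568)<.04)&(abs(p[...,1]+.06)<.04);print(n,"spice top",m.sum(),np.median(p[m],0).round(4))
    print((p[m].min(0)/2+p[m].max(0)/2).round(4))
E
```

```text
time_s: 19.2
tcp_pos: [0.5474, -0.3672, 0.2369]
eef_rot: [180.0, -0.0, -90.1]
contact_force: [0.1, 0.5, 0.3]
gripper_width: 0.0877
gripper_force: 0.0
time_s: 19.4
tcp_pos: [0.5482, -0.3636, 0.2369]
eef_rot: [-180.0, 0.0, -90.0]
contact_force: [0.1, 0.3, -0.6]
gripper_width: 0.0876
gripper_force: 0.0
tcp [ 0.5482 -0.3636  0.2369] [-1.7999e+02  1.0000e-02 -8.9990e+01] turn [-0.01  0.01  0.01] shift after turn cm [ 0.14 -0.08  9.99] before [ 0.15 -0.08  9.99] t 19.4
top spice top 170 [ 0.5681 -0.065   0.1079]
[ 0.5684 -0.0653  0.1071]
side spice top 112 [ 0.5654 -0.0608  0.1089]
[ 0.5684 -0.0606  0.1079]
```

```bash
python3 -m crank '[[[0,0,0],[0.1,-0.1,2],-1],[[0,0,0],[0,0,2.5],-1],[[0,0,0],[0,0,2.5],-1],[[0,0,0],[0,0,1.6],-1],[[0,0,0],[0,0,0.9],-1],[[0,0,0],[0,0,0.4],-1],[[0,0,0],[0,0,0.1],-1]]' && python3 -m crank '[[[0,0,0],[0,0,0],0.4],[[0,0,0],[0,0,0],0.4],[[0,0,0],[0,0,0],0.4],[[0,0,0],[0,0,0],0.4],[[0,0,0],[0,0,0],0.4],[[0,0,0],[0,0,0],0.4]]' 35 && python3 -m crank '[[[0,0,0],[0,0,-1],0.4],[[0,0,0],[0,0,-2],0.4],[[0,0,0],[0,0,-2.5],0.4],[[0,0,0],[0,0,-1.5],0.4],[[0,0,0],[0,0,0],0.4]]' && python3 go.py .57 -.1405 .2 -90;python3 - <<'E'
from plant import r;import cv2
c=r.capture("side");cv2.imwrite("pics/mill.png",cv2.resize(c["color"][130:290,330:470,::-1],None,fx=3.5,fy=3.5))
E
```

```text
time_s: 20.2
tcp_pos: [0.5498, -0.3645, 0.1369]
eef_rot: [-180.0, -0.0, -89.9]
contact_force: [0.0, -0.0, -0.0]
gripper_width: 0.0875
gripper_force: 0.0
time_s: 20.8
tcp_pos: [0.5493, -0.365, 0.1366]
eef_rot: [-180.0, -0.0, -90.0]
contact_force: [-0.2, -0.2, 0.4]
gripper_width: 0.0479
gripper_force: 34.5
time_s: 21.3
tcp_pos: [0.5505, -0.3656, 0.2098]
eef_rot: [-179.7, -0.1, -89.9]
contact_force: [0.8, -0.2, -2.0]
gripper_width: 0.0477
gripper_force: 34.5
tcp [ 0.5505 -0.3656  0.2098] [-1.7975e+02 -1.2000e-01 -8.9940e+01] turn [-0.25 -0.12  0.06] shift after turn cm [-22.51  -1.95   0.98] before [-22.51  -1.97   0.95] t 21.3
```

View pics/mill.png

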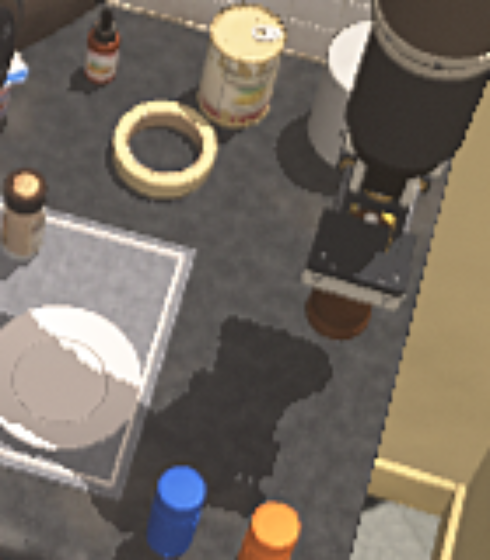

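The mill hangs upright in the gripper (foot at crop 338,315), with its shadow detached. The spice jar stands at (25,210) on the mat. Now I'll carry the mill across.

```bash
python3 -m crank '[[[0,0,0],[-1,-0.1,0],0.4],[[0,0,0],[-2.5,-0.2,0],0.4],[[0,0,0],[-3.5,-0.3,0],0.4],[[0,0,0],[-4,-0.4,0],0.4],[[0,0,0],[-4,-0.4,0],0.4],[[0,0,0],[-3.5,-0.3,0],0.4],[[0,0,0],[-2.2,-0.2,0],0.4],[[0,0,0],[-1.2,-0.1,0],0.4]]' && python3 -m crank '[[[0,0,0],[-0.6,0,0],0.4],[[0,0,0],[0,0,1.5],0.4],[[0,0,0],[0,0,2],0.4],[[0,0,0],[0,0,1.2],0.4],[[0,0,0],[0,0,0.5],0.4],[[0,0,0],[0,0,0],0.4]]' && python3 go.py .57 -.1405 .140 -90
```

```text
time_s: 22.15
tcp_pos: [0.5685, -0.1435, 0.2054]
eef_rot: [179.9, 0.0, -89.9]
contact_force: [-0.4, -0.7, -0.9]
gripper_width: 0.0476
gripper_force: 34.5
time_s: 22.75
tcp_pos: [0.5687, -0.1404, 0.1538]
eef_rot: [179.9, -0.0, -90.0]
contact_force: [-0.3, -0.2, -1.3]
gripper_width: 0.0476
gripper_force: 34.5
tcp [ 0.5687 -0.1404  0.1538] [ 1.799e+02 -1.000e-02 -8.999e+01] turn [ 0.1  -0.01  0.01] shift after turn cm [ 0.01 -0.13  1.38] before [ 0.01 -0.13  1.38] t 22.75
```

```bash
python3 -m crank '[[[0,0,0],[0,-0.1,0.6],0.4],[[0,0,0],[0,0,0.4],0.4],[[0,0,0],[0,0,0.2],0.4],[[0,0,0],[0,0,0.1],0.4],[[0,0,0],[0,0,0],0.4],[[0,0,0],[0,0,0],0.4]]' && python3 go.py .57 -.1405 .140 -90
```

```text
time_s: 23.35
tcp_pos: [0.5703, -0.1399, 0.1418]
eef_rot: [-180.0, -0.0, -90.0]
contact_force: [0.5, -0.1, -1.2]
gripper_width: 0.0483
gripper_force: 34.5
tcp [ 0.5703 -0.1399  0.1418] [-179.98   -0.    -89.95] turn [-0.02 -0.    0.05] shift after turn cm [0.06 0.03 0.18] before [0.06 0.03 0.18] t 23.35
```

```bash
python3 -m crank '[[[0,0,0],[0,0,0.1],0.4],[[0,0,0],[0,0,0.1],0.4],[[0,0,0],[0,0,0],0.4]]' && python3 -m crank '[[[0,0,0],[0,0,0],-0.8],[[0,0,0],[0,0,0],-0.8],[[0,0,0],[0,0,0],-0.8],[[0,0,0],[0,0,0],-0.8],[[0,0,0],[0,0,-1],-0.8],[[0,0,0],[0,0,-2.5],-0.8],[[0,0,0],[0,0,-4],-0.8],[[0,0,0],[0,0,-4],-0.8]]' && python3 -m crank '[[[0,0,0],[2,0,-3],-0.8],[[0,0,0],[5,0,0],-0.8],[[0,0,0],[5,0,0],-0.8],[[0,0,0],[5,0,0],-0.8],[[0,0,0],[5,0,0],-0.8],[[0,0,0],[4,0,0],-0.8],[[0,0,0],[0,0,0],-0.8]]' && python3 - <<'E'
from plant import r
from rim import *
for n in("top","side"):
    c=r.capture(n);p=cloud(c)
    cv2.imwrite(f"pics/fin_{n}.png",cv2.resize((c["color"][120:290,180:480] if n=="top" else c["color"][120:290,190:470])[:,:,::-1],None,fx=2.6,fy=2.6))
    pl=rim(c,.436,-.146,.075,.019);co=rim(c,.4325,.103,.045,.011,chan=[1,0,-1]);a=np.radians(1.46);M=np.array([[np.cos(a),np.sin(a)],[-np.sin(a),np.cos(a)]])
    print(n,"plate",pl,"coaster",co)
    for nm,(x,y,lo,hi,R) in dict(mill=(.57,-.142,.135,.155,.04),spice=(.568,-.062,.102,.114,.035),jam=(.432,.103,.09,.104,.045)).items():
        m=(p[...,2]>lo)&(p[...,2]<hi)&(np.hypot(p[...,0]-x,p[...,1]-y)<R);q=p[m];ce=(q.min(0)+q.max(0))[:2]/2
        print(nm,m.sum(),ce.round(4),q[:,2].max().round(3),"in plate frame",(M@(ce-pl[:2])).round(4),"from coaster",np.hypot(*(ce-co[:2])).round(4))
    z=[m for m in [(p[...,2]>.155)&(np.hypot(p[...,0]-.57,p[...,1]+.142)<.04)]][0];print("mill top",p[z].mean(0).round(4))
    for nm,(u,v,h) in dict(tape=(.66,-.14,.025),tin=(.66,.17,.04)).items():
        mk=(abs(p[...,2]-h)<.006)&(np.hypot(p[...,0]-u,p[...,1]-v)<.1);q=p[mk][:,:2];print(nm,np.median(q,0).round(3),q.min(0).round(3),q.max(0).round(3))
print(r.get_state()["contact_force"].round(1),r.get_state()["time_s"])
E
```

```text
time_s: 23.65
tcp_pos: [0.5703, -0.1399, 0.1396]
eef_rot: [-180.0, -0.0, -90.0]
contact_force: [0.2, 0.1, -1.0]
gripper_width: 0.0475
gripper_force: 34.5
time_s: 24.45
tcp_pos: [0.5698, -0.14, 0.2564]
eef_rot: [180.0, -0.0, -90.0]
contact_force: [0.7, -0.3, 0.1]
gripper_width: 0.0788
gripper_force: 0.0
time_s: 25.15
tcp_pos: [0.5692, -0.4045, 0.284]
eef_rot: [179.9, -0.0, -90.2]
contact_force: [1.0, 0.4, -0.9]
gripper_width: 0.0788
gripper_force: 0.0
top plate [ 0.4354 -0.1522  0.0776] coaster [0.4332 0.1001 0.0443]
mill 127 [ 0.5713 -0.1426] 0.155 in plate frame [0.1361 0.0061] from coaster 0.2793
spice 168 [ 0.5683 -0.065 ] 0.112 in plate frame [0.1351 0.0838] from coaster 0.2133
jam 335 [0.4341 0.1011] 0.101 in plate frame [0.0051 0.2532] from coaster 0.0013
mill top [ 0.5664 -0.159   0.6288]
tape [ 0.701 -0.149] [ 0.565 -0.214] [ 0.759 -0.114]
tin [0.725 0.19 ] [0.647 0.15 ] [0.759 0.267]
side plate [ 0.4356 -0.1441  0.0755] coaster [0.4321 0.106  0.0461]
mill 82 [ 0.5661 -0.1393] 0.155 in plate frame [0.1306 0.0015] from coaster 0.2795
spice 100 [ 0.5653 -0.0603] 0.114 in plate frame [0.1318 0.0805] from coaster 0.2131
jam 212 [0.4338 0.1052] 0.104 in plate frame [0.0046 0.2492] from coaster 0.0019
mill top [ 0.5643 -0.1513  0.4036]
tape [ 0.699 -0.153] [ 0.565 -0.21 ] [ 0.759 -0.11 ]
  return _methods._mean(a, axis=axis, dtype=dtype,
  ret = um.true_divide(
Traceback (most recent call last):
ValueError: zero-size array to reduction operation minimum which has no identity
```

View pics/fin_top.png

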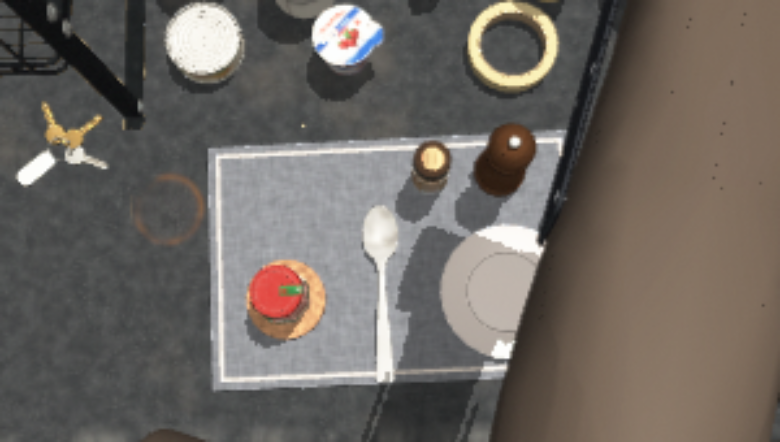

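View pics/fin_side.png

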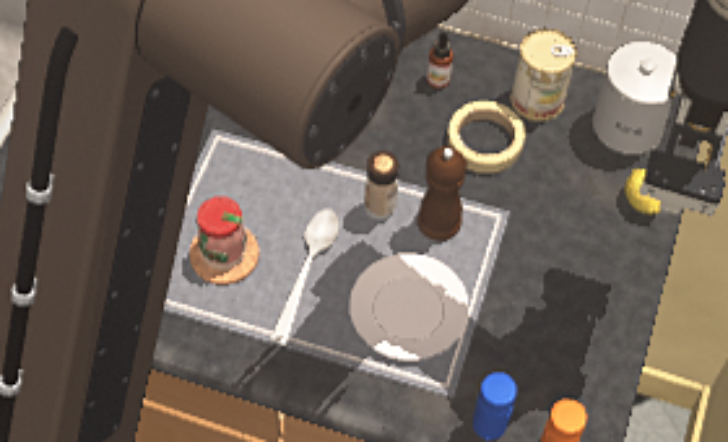

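Both views show everything upright and untouched by the robot: the jam jar on the coaster, the spoon straight with its bowl far, and the mill behind the plate with the spice jar to its left. Mill at +0.13 m in the plate frame, spice jar about 80 mm from it. The tape roll and tin have not moved, so I'm handing in.

```bash
python3 -c "
from plant import r;print(r.close_job())"
```

```text
the job is handed in; nothing more can be done
None
```

The breakfast place is laid and handed in after about 25 s of robot time: by the final pictures, jam jar, spoon, mill and spice jar all measure within tolerance and the tin and tape roll are unmoved, though the hand-in returned no verdict.

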